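# Make up a labelling kit and a sealing kit

## Task

Make up two kits from the things in the middle of the bench. The labelling kit goes in the two-bay tray: the roll of labels in the square bay and the marker in the long narrow bay. The sealing kit goes in the three-bay tray: the tube stripper in the long bay, and the box of clips and the bench timer in the two small bays, one in each, either way round. Everything must lie flat on the floor of its bay, and the empty tube rack stays where it stands.

Things in the scene. Friction and masses are not known exactly. Their poses are not given: they have to be found in the camera images.
- label_roll: white roll of labels lying flat with its brown core hole up: a disc of 68 mm diameter, 41 mm high, solid to the touch (the hole cannot be gripped). Origin: centre of its underside. z is up. 0.08 kg.
- marker: felt marker lying on its side among the other things, white barrel with a dark cap, 132 mm long (along its y), 13 mm wide (along its x), 14 mm high; it does not roll. Origin: centre of its underside. About 0.02 kg.
- tube_stripper: flat roller pliers lying down among the other things: 156 mm long (its y), two red handles 58 mm apart at the +y end, steel head 20 mm wide at -y; 12 mm high at the handles, 9 mm elsewhere. Origin: centre of its underside. Balances 21 mm from the origin towards the handles (+y): grip there across both handles, 20 to 30 mm from the origin, 39 to 42 mm wide; nearer the head it tips or slips. 0.19 kg.
- clip_box: clear plastic open box of small aluminium clips, 56 mm wide (along its x), 81 mm long (along its y), 30 mm high, walls 2 mm. Origin: centre of its underside. Grip it across the 56 mm. 0.09 kg; clips and box are one piece.
- bench_timer: white bench timer lying on its back, three small keys and a display on top: 82 mm long (along its x), 58 mm wide (along its y), sides 19 mm high, 22 mm over the keys. Origin: centre of its underside. 0.07 kg. Its keys do not work.
- tube_rack: bystander: empty white rack for eight tubes, 48 mm (its x) by 136 mm (its y), 56 mm high, loose, standing among the things. Origin: centre of its underside. To be left where it stands.
- two_bay_tray: fixed flat grey tray with white rims and ridges, the smaller one, 166 mm (its x) by 152 mm (its y). Floor 3 mm above the bench, rims and ridges 7 mm above the bench (so bays are 4 mm deep). Square bay 84 x 84 mm, centre at x 0, y -29 mm; long narrow bay 156 mm (along x) by 44 mm, centre at x 0, y +49 mm. Origin: centre of its underside, on the bench. z is up.
- three_bay_tray: fixed flat grey tray with white rims and ridges, the larger one, 210 mm (its x) by 170 mm (its y). Floor 3 mm above the bench, rims and ridges 7 mm above the bench (so bays are 4 mm deep). Two small bays, each 97 mm (along x) by 72 mm, centres at x -51.5 and +51.5 mm, y -44 mm; long bay 180 mm (along x) by 74 mm, centre at x 0, y +43 mm. Origin: centre of its underside, on the bench. z is up.
There are look-alikes about, which are no part of the job. What is shaped like the clip_box but orange is not meant.

How it is judged:
By the outcome, as a careful person would: the job done as asked, in the order asked, and still so for the second after the job is handed in, with the robot touching nothing.
It also fails if it takes over 112 s, if anything falls off the work surface, if the arm or the gripper's body presses on something with over 40 N, if the wrist force passes 120 N, or if a joint passes its speed limit or range.

## Robot

A 6-joint arm with a two-finger parallel gripper is mounted at the origin on a cart in front of the work surface, level with it; the furniture and walls round the work are solid. World frame = base frame: x ahead of the robot, y to its left, z up, the work surface at z = 0. Lengths are in m, angles in rad, forces in N, time in s.
With the tool pointing down it reaches from about 0.225 to 0.875 m from the base axis. Payload 3.4 kg.
Tool frame: the origin (TCP) lies at the very end of the fingers, on their centre line; the grasp point (between the pads) lies 19 mm behind it; z points along the fingers, y is the line along which they close (so a half turn about z gives the same grasp; the last joint's range is limited). The gripper opens to 85 mm and grips with 20 to 120 N. Pads are 22 mm wide; open, the fingers measure 114 mm over their backs; the gripper's body (76 mm by 85 mm) begins 54 mm behind the grasp point. The pads swing forward as they close: fully open they stand 13 mm farther back than shut.
Start: joints at [1.058, 0.276, 1.505, -0, 1.361, -0.121], TCP at [0.22, 0.531, 0.231] pointing down, gripper open.
Joint ranges: [-2.89, 2.89], [-0.75, 2.08], [0.22, 2.7], [-1.18, 4.32], [0.11, 2.71], [-2.7, 2.7]. Speed limits (rad/s): [2.57, 2.57, 3.14, 3.14, 3.14, 3.14].

## Interface

Orientations are given as a unit quaternion [w, x, y, z].
In Python, from rig import readout, vision, manip gives the robot as it stands.
- The arm moves only by the shell command python3 -m handwheel 'ROWS' [FORCE]. ROWS is JSON, a list of rows, each a list of 3 entries, a list of its own where there are three numbers: the shift along the tool's x, y, z in mm, then the turn, a rotation vector about the tool's x, y, z in units of 6 degrees (1.0 is 6 degrees), then the closure, from -1 (fully open) to 1 (shut), so that 0 is half open. A call has 1 to 20 rows; each row shifts and turns the commanded pose from where the row before left it, along the tool's axes as they then stand; what a row does not reach is not made up. A row lasts 1/8 s, in which the tool goes at most 62.5 mm and 10.7 degrees, less where a joint would pass 70% of its speed; a pose out of reach is approached as far as the arm can. A call is refused whole if a number of a shift passes 62.5 or a number of a turn 1, either way. A call with a gripper value outside its range is refused whole. The fingers move at their own pace and stop on an object; FORCE is the grip in N (left out, the last holds). Time passes only in rows, so rows that do not move let the fingers close. It gives the time, the measured TCP pose, the force, the opening and the grip force at its end, in the units of the state.
- readout.get_state(): the state, without advancing time (a new reading comes with each control period).
- vision.get_image(name): name is "side" or "top"; returns the picture (420x560x3 uint8, blue, green, red); there is no depth.
- vision.camera_params(name): a dict with "intrinsics" (3x3 intrinsics, pixels), "dist" ([k1, k2, p1, p2, k3] as OpenCV has them; the pictures are not rectified), "rvec" (rotation vector, rad) and "tvec" (3), from world to camera coordinates, as OpenCV has them. Camera axes: x right, y down, z forward; pixel columns grow to the right and rows downward; lengths in m; the calibration is good to about 2 mm. A picture is of the moment at which its call begins. camera_params takes no time and is no camera call.
- manip.sign_off(): hands the job in; it is judged then, once.
The state is a dict: "clock": time; "qpos": joint angles; "qd": joint speeds; "effort": joint torques, N m; "position": TCP position; "ee_rot": TCP orientation; "contact_force": force on the tool from outside, world axes, zero at the start; "moment": the same for the moment, N m; "width": finger opening in m; "gripper_force": force on a finger pad.
Only numpy, scipy, OpenCV 4.12 (cv2) and the standard library are available. Lean on these libraries where they do the work, as an engineer would, in place of code of your own. Each camera call takes 0.05 s, during which the arm holds its last target. There are 200 camera calls.

## Working session

There is one attempt and no reset: what is moved stays moved. The work goes in short steps, Python scripts to look and compute and a shell command to move; the robot and the scene stay as the last step left them, time stands still between calls to the robot, and variables do not carry over. Pictures are saved under pics/ and viewed, at most 14 in all, crops included, and the job is handed in when it is done.

```bash
ls; mkdir -p pics
python3 - <<'E'
from rig import readout, vision
import cv2
print(readout.get_state())
for n in ("top","side"):
    cv2.imwrite(f"pics/{n}0.png",vision.get_image(n)); print(vision.camera_params(n))
E
```

```text
pics
{'clock': 0.0, 'qpos': array([ 1.05799271e+00,  2.76584734e-01,  1.50618646e+00,  2.47725195e-05,
        1.36072680e+00, -1.21012940e-01]), 'qd': array([-0.00027295, -0.00038647,  0.00123564,  0.00204796,  0.00011066,
        0.00151433]), 'effort': array([ 3.56504688e-04, -4.16772687e+01, -2.45806450e+01, -1.24050898e-04,
        1.11370548e-02, -3.64660673e-05]), 'position': array([0.2192845 , 0.53093259, 0.23042435]), 'ee_rot': array([-3.08388433e-04,  1.94647282e-01,  9.80872840e-01, -9.01453609e-04]), 'contact_force': array([ 0.08424608, -0.75470771, -1.3480197 ]), 'moment': array([-0.01149785, -0.0512825 ,  0.01092468]), 'gripper_force': 0.0, 'width': 0.08499910440996315}
{'intrinsics': array([[415.01680933,   0.        , 277.75209136],
       [  0.        , 415.01680933, 210.26734841],
       [  0.        ,   0.        ,   1.        ]]), 'dist': array([-0.06587031,  0.        ,  0.        ,  0.        ,  0.        ]), 'rvec': array([ 2.14532297, -2.08990137,  0.20288473]), 'tvec': array([0.09697761, 0.55106364, 1.21595062])}
{'intrinsics': array([[398.61212857,   0.        , 276.65292101],
       [  0.        , 398.61212857, 214.09600592],
       [  0.        ,   0.        ,   1.        ]]), 'dist': array([-0.09022421,  0.        ,  0.        ,  0.        ,  0.        ]), 'rvec': array([ 2.25005464,  0.05578492, -0.0466269 ]), 'tvec': array([-0.54286028,  0.09020233,  1.11256836])}
```

View pics/top0.png

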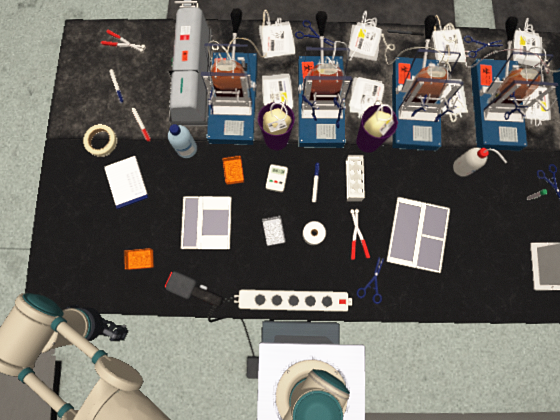

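View pics/side0.png

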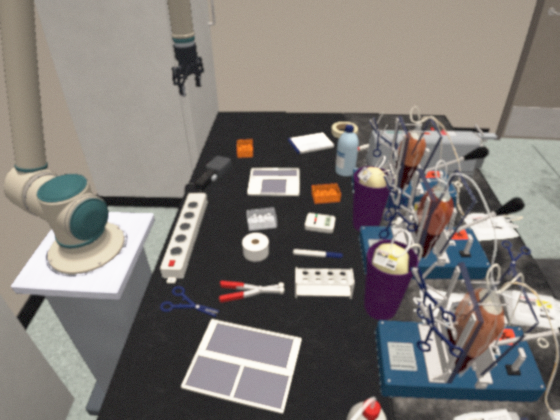

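The top picture shows the following candidates:
- **Marker:** (316,183) in the middle. Others at (117,85) and (140,124) by the wall.
- **Stripper:** (360,235). Look-alike at (122,41).
- **Clip box:** clear one at (274,231). Orange ones at (233,170) and (139,259).
- **Roll:** (314,233). Tape ring at (100,140).
- **Timer:** (277,178).
- **Rack:** (355,178).
- **Trays:** two-bay at (206,222), three-bay at (418,235).

I choose the group in the middle of the bench and check it in one crop.

```bash
cat > h.py <<'E'
import numpy as np, cv2
from rig import readout, vision
def ray(n,px):
    c=vision.camera_params(n);R=cv2.Rodrigues(c["rvec"])[0]
    u=cv2.undistortPoints(np.array(px,float).reshape(-1,1,2),c["intrinsics"],c["dist"])[:,0]
    d=np.c_[u,np.ones(len(u))]@R
    return -R.T@c["tvec"],d
def onz(n,px,z):
    o,d=ray(n,px); return o+d*((z-o[2])/d[:,2])[:,None]
def pix(n,p):
    c=vision.camera_params(n)
    return cv2.projectPoints(np.array(p,float).reshape(-1,1,3),c["rvec"],c["tvec"],c["intrinsics"],c["dist"])[0][:,0]
def rect(pts):
    (c,s,a)=cv2.minAreaRect((np.array(pts)[:,:2]*1000).astype(np.float32)); return np.round(c,1),np.round(s,1),round(a,1)
E
python3 - <<'E'
from h import *
im=cv2.imread("pics/top0.png")
m=(im.max(2)>70).astype(np.uint8)
m[:150]=0;m[285:]=0;m[:,:160]=0;m[:,460:]=0
cs,_=cv2.findContours(m,cv2.RETR_EXTERNAL,cv2.CHAIN_APPROX_NONE)
for c in cs:
    if cv2.contourArea(c)<40: continue
    x,y,w,h=cv2.boundingRect(c)
    z=0.005
    for lo,hi,zz in [((260,160),(290,195),.019),((260,215),(288,250),.03),((300,220),(330,246),.041),((310,160),(324,205),.01),((340,150),(372,205),.056)]:
        if lo[0]<x+w/2<hi[0] and lo[1]<y+h/2<hi[1]: z=zz
    print((x+w//2,y+h//2),z,*rect(onz("top",c[:,0],z)))
cv2.imwrite("pics/crop0.png",cv2.resize(im[145:285,170:460],None,fx=2.75,fy=2.75,interpolation=cv2.INTER_CUBIC))
E
```

```text
(180, 278) 0.005 [337.9 409.8] [40.  90.1] 1.8
(375, 271) 0.005 [ 370.6 -200. ] [25.4 92.6] 66.4
(314, 233) 0.041 [4.846e+02 1.000e-01] [71.  70.8] 1.4
(274, 230) 0.03 [490.  123.5] [87.4 60.2] 12.4
(360, 234) 0.005 [ 490.8 -147.8] [162.4  56.8] 0.9
(418, 235) 0.005 [ 493.  -335.9] [175.8 216. ] 78.9
(206, 223) 0.005 [513.6 338.6] [170.6 157.4] 1.3
(276, 178) 0.019 [661.3 119.4] [62.  87.7] 80.4
(315, 183) 0.01 [651.7  -7. ] [ 15.9 130.7] 85.0
(456, 166) 0.005 [ 722.8 -470.9] [20.2 62.1] 86.3
(355, 178) 0.056 [ 657.3 -125.5] [148.6  58.4] 1.2
(233, 170) 0.005 [689.5 261.2] [94.9 61.9] 9.9
(186, 154) 0.005 [739.9 420.1] [24.1 69.6] 1.2
```

View pics/crop0.png

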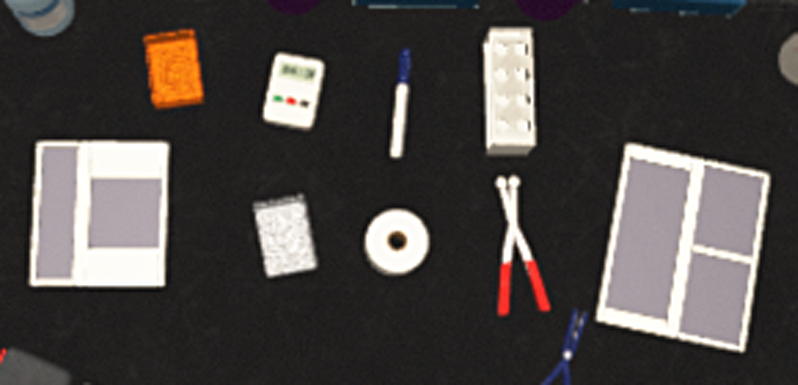

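The crop confirms the group: timer (294,92), marker with blue cap (400,103), rack (510,90), clear clip box (285,235), white roll (397,240) and stripper with its handles towards the robot (520,245). The tray bays are clearly visible. Next I measure bay floors, the stripper axis and the side-view consistency.

Run:
```python
from h import *
im=cv2.imread("pics/top0.png");print("cam",ray("top",[[0,0]])[0].round(3))
b,g,r=[im[...,i].astype(int) for i in range(3)]
m=((im.max(2)>105)&(im.max(2)<200)).astype(np.uint8)
n,_,st,ce=cv2.connectedComponentsWithStats(m,connectivity=4)
lab=_
for i in range(1,n):
    x,y=ce[i]
    if st[i,4]>250 and 170<x<460 and 190<y<285:
        p=np.argwhere(cv2.morphologyEx((lab==i).astype(np.uint8),cv2.MORPH_OPEN,np.ones((3,3))))[:,::-1]
        print("bay",ce[i].round(0),st[i,4],*rect(onz("top",p,.003)))
red=((r>110)&(g<80)&(b<80)).astype(np.uint8);red[:190]=0;red[262:]=0;red[:,:330]=0;red[:,385:]=0
n,l,st,ce=cv2.connectedComponentsWithStats(red)
for i in range(1,n):
    if st[i,4]>15:print("handle",ce[i],st[i],onz("top",[ce[i]],.012)[0].round(4))
p=np.argwhere((im.max(2)>70)[195:270,340:385])[:,::-1]+[340,195]
w=onz("top",p,.008);w=w[(w[:,0]<.6)&(abs(w[:,1]+.148)<.05)]
print("ext",w.min(0),w.max(0)); h=w[w[:,0]>w[:,0].max()-.015]; print("head",h.mean(0)); t=w[w[:,0]<w[:,0].min()+.015];print("tail y",t[:,1].min(),t[:,1].max())
s=cv2.imread("pics/side0.png")
m=(s.min(2)>150).astype(np.uint8);
n,l,st,ce=cv2.connectedComponentsWithStats(m)
for i in range(1,n):
    if st[i,4]>60 and 230<ce[i][0]<350 and 200<ce[i][1]<270:print("side",ce[i].round(1),st[i])
for nm,p in dict(roll=[.4856,.0005,.041],timer=[.661,.119,.02],marker=[.652,-.007,.012],clip=[.49,.1235,.03]).items():print(nm,pix("side",p))
```

```text
cam [0.303 0.104 1.3  ]
bay [190. 222.] 621 [515.5 388.4] [151.8  41.4] 1.0
bay [405. 232.] 1256 [ 501.8 -294.9] [ 72.3 178.2] 79.0
bay [434. 221.] 640 [ 536.2 -389.7] [71. 95.] 78.7
bay [215. 222.] 640 [515.4 309.7] [77.2 81.8] 1.5
bay [430. 253.] 664 [ 433.9 -370.1] [70.5 94.9] 78.7
handle [352.97402597 249.75324675] [351 240   5  20  77] [ 0.4375 -0.1257  0.012 ]
handle [365.27631579 248.89473684] [362 240   8  18  76] [ 0.4411 -0.1642  0.012 ]
ext [ 0.37968801 -0.19789276  0.008     ] [ 0.59995853 -0.10851567  0.008     ]
head [ 0.59673128 -0.12732847  0.008     ]
tail y -0.1978927642466876 -0.19462979650076323
side [261.3 220.5] [248 210  28  20 404]
side [319.8 221.6] [305 213  30  18 407]
side [255.6 244.8] [242 233  27  26 500]
side [309.5 252.2] [294 249  32   7 141]
roll [[254.642575   240.28191526]]
timer [[319.12591099 219.57662932]]
marker [[316.80318269 251.86024049]]
clip [[260.50128871 214.49967312]]
```

```bash
cat >> h.py <<'E'
def plan(*wps):
    """wps: (x,y,z mm, heading deg of tool y). prints turn about tool z (units) and shift (mm) in tool axes after that turn"""
    from scipy.spatial.transform import Rotation as Ro
    s=readout.get_state();q=s["ee_rot"];M=Ro.from_quat([q[1],q[2],q[3],q[0]]).as_matrix()
    p=np.array(s["position"])*1000;hd=np.degrees(np.arctan2(M[1,1],M[0,1]))
    print("t",round(s["clock"],1),"p",p.round(1),"hd",round(hd,1),"tilt",(M[:,2]*57).round(1)[:2],"w",round(s["width"]*1000,1),"F",np.round(s["contact_force"],1),"g",round(s["gripper_force"],1),"q6",s["qpos"][5].round(2))
    for x,y,z,h in wps:
        d=(h-hd+90)%180-90; hd+=d; a=np.radians(hd); Y=np.array([np.cos(a),np.sin(a)]); X=np.array([-Y[1],Y[0]])
        if abs(d)<.3: d=0
        X=-np.array([Y[1],-Y[0]])  # x = y cross z, z down
        v=np.array([x,y])-p[:2]; print("turn",round(-d/6,2),"shift",(v@X).round(1),(v@Y).round(1),(p[2]-z).round(1)); p=np.array([x,y,z])
E
python3 - <<'E'
from h import *
im=cv2.imread("pics/top0.png")
head=onz("top",[[354.7,211.5]],.008)[0];print(head)
mid=np.array([.4393,-.145]);a=head[:2]-mid;a/=np.linalg.norm(a);print("axis",np.degrees(np.arctan2(a[1],a[0])))
plan((487.5,-1.5,120,90),(487.5,-1.5,10,90),(487.5,-1.5,100,90),(515.4,309.7,100,91.2))
E
```

```text
[ 0.55973165 -0.13282601  0.008     ]
axis 5.772208617234833
t 0.1 p [219.3 531.  230.5] hd 67.6 tilt [-0.  -0.1] w 85.6 F [ 0.5 -0.2 -0.5] g 0.0 q6 -0.12
turn -3.74 shift -268.2 -532.5 110.5
turn 0.0 shift 0.0 0.0 110.0
turn 0.0 shift 0.0 0.0 -90.0
turn -0.2 shift -34.4 310.5 0.0
```

```bash
python3 -m handwheel '[[[0,0,27],[0,0,-0.94],-1],[[0,0,27],[0,0,-0.94],-1],[[0,0,27],[0,0,-0.93],-1],[[0,0,28],[0,0,-0.93],-1],[[-24.4,-48.4,0],[0,0,0],-1],[[-24.4,-48.4,0],[0,0,0],-1],[[-24.4,-48.4,0],[0,0,0],-1],[[-24.4,-48.4,0],[0,0,0],-1],[[-24.4,-48.4,0],[0,0,0],-1],[[-24.4,-48.4,0],[0,0,0],-1],[[-24.4,-48.4,0],[0,0,0],-1],[[-24.4,-48.4,0],[0,0,0],-1],[[-24.4,-48.4,0],[0,0,0],-1],[[-24.4,-48.4,0],[0,0,0],-1],[[-24.4,-48.4,0],[0,0,0],-1],[[0,0,0],[0,0,0],-1],[[0,0,0],[0,0,0],-1]]' 30; python3 -c "
from h import *
plan((487.5,-1.5,10,90))
cv2.imwrite('pics/s1.png',cv2.resize(vision.get_image('side')[120:320,140:420],None,fx=2.8,fy=2.8))"
```

```text
clock: 2.22
position: [0.487, -0.0007, 0.1218]
ee_rot: [-0.001, 0.001, 1.0, 0.0]
contact_force: [-0.2, 0.3, -0.1]
width: 0.0855
gripper_force: 0.0
t 2.2 p [487.   -0.7 121.8] hd 89.9 tilt [-0.1  0.1] w 85.5 F [-0.2  0.3 -0.1] g 0.0 q6 -1.71
turn 0.0 shift -0.5 -0.8 111.8
```

View pics/s1.png

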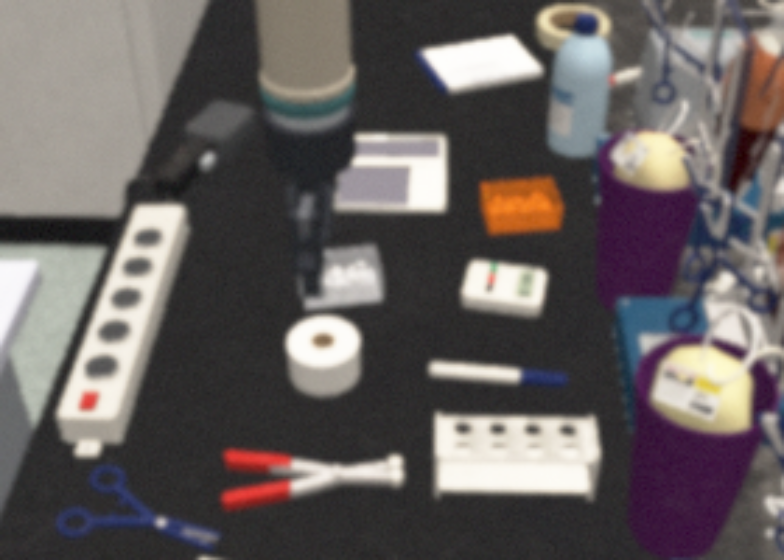

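The gripper hangs over the roll, with fingertips at (312,290) and roll top at (322,340). I descend and grip.

```bash
python3 -m handwheel '[[[0,-0.8,37],[0,0,0],-1],[[0,0,37],[0,0,0],-1],[[0,0,36],[0,0,0],-1],[[0,0,0],[0,0,0],1],[[0,0,0],[0,0,0],1],[[0,0,0],[0,0,0],1],[[0,0,0],[0,0,0],1],[[0,0,-30],[0,0,0],1],[[0,0,-30],[0,0,0],1],[[0,0,-30],[0,0,0],1]]' 30; python3 -c "
from h import *
plan((515.4,309.7,100,91.2))"
```

```text
clock: 3.52
position: [0.488, -0.0019, 0.1038]
ee_rot: [0.001, 0.0, 1.0, -0.0]
contact_force: [-0.3, -0.0, -0.7]
width: 0.0664
gripper_force: 34.4
t 3.5 p [488.   -1.9 103.8] hd 90.0 tilt [ 0.1 -0. ] w 66.4 F [-0.3 -0.  -0.7] g 34.4 q6 -1.72
turn -0.2 shift -33.9 310.9 3.8
```

```bash
python3 -m handwheel '[[[-5,44.4,0],[0,0,0],1],[[-5,44.4,0],[0,0,0],1],[[-4.8,44.4,0],[0,0,0],1],[[-4.8,44.4,0],[0,0,0],1],[[-4.8,44.4,0],[0,0,0],1],[[-4.8,44.4,0],[0,0,0],1],[[-4.7,44.5,0],[0,0,0],1],[[0,0,40],[0,0,0],1],[[0,0,0],[0,0,0],1]]' 30; python3 -c "
from h import *
plan((515.4,309.7,14,91.2))
cv2.imwrite('pics/s2.png',cv2.resize(vision.get_image('side')[130:250,190:390],None,fx=4,fy=4))"
```

```text
clock: 4.65
position: [0.5192, 0.3084, 0.06]
ee_rot: [-0.003, -0.0, 1.0, -0.001]
contact_force: [0.0, 0.2, -1.6]
width: 0.0666
gripper_force: 34.4
t 4.7 p [519.2 308.4  60. ] hd 90.0 tilt [-0.4 -0.2] w 66.6 F [ 0.   0.2 -1.6] g 34.4 q6 -1.15
turn -0.19 shift 3.7 1.4 46.0
```

View pics/s2.png

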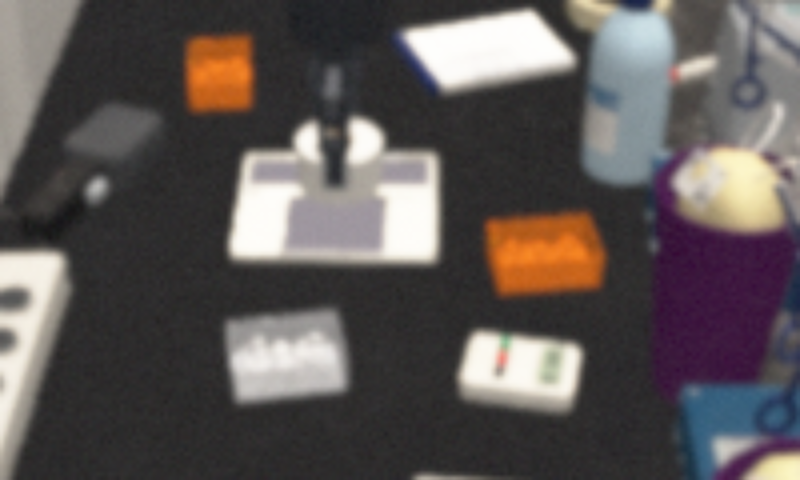

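The roll hangs level in the fingers at (338,160), above the square bay. I lower, release and lift.

```bash
python3 -m handwheel '[[[3.7,1.4,20],[0,0,0],1],[[0,0,18],[0,0,0],1],[[0,0,7],[0,0,0],1],[[0,0,0],[0,0,0],1],[[0,0,0],[0,0,0],-1],[[0,0,0],[0,0,0],-1],[[0,0,0],[0,0,0],-1],[[0,0,-45],[0,0,0],-1],[[0,0,-45],[0,0,0],-1],[[0,0,0],[0,0,0],-1]]' 30; python3 -c "
from h import *
plan((653,-7,90,85),(653,-7,6,85))"
```

```text
clock: 5.95
position: [0.5209, 0.3119, 0.1116]
ee_rot: [0.004, -0.0, 1.0, 0.002]
contact_force: [0.3, 0.2, 0.1]
width: 0.0857
gripper_force: 0.0
t 6.0 p [520.9 311.9 111.6] hd 90.0 tilt [0.5 0.2] w 85.7 F [0.3 0.2 0.1] g 0.0 q6 -1.15
turn 0.83 shift -159.4 -306.1 21.6
turn 0.0 shift 0.0 0.0 84
```

```bash
python3 -m handwheel '[[[0,0,0],[0,0,0.83],-1],[[-19.9,-38.3,2],[0,0,0],-1],[[-19.9,-38.3,2],[0,0,0],-1],[[-19.9,-38.3,2],[0,0,0],-1],[[-19.9,-38.3,3],[0,0,0],-1],[[-19.9,-38.3,3],[0,0,0],-1],[[-19.9,-38.3,3],[0,0,0],-1],[[-20,-38.2,3],[0,0,0],-1],[[-20,-38.2,3],[0,0,0],-1],[[0,0,0],[0,0,0],-1],[[0,0,0],[0,0,0],-1],[[0,0,0],[0,0,0],-1]]' 30
python3 - <<'E'
from h import *
im=vision.get_image('top')
plan((653,-7,6,85))
cv2.imwrite('pics/t3.png',cv2.resize(im[140:280,160:400],None,fx=3.3,fy=3.3,interpolation=cv2.INTER_CUBIC))
E
```

```text
clock: 7.45
position: [0.6495, -0.0071, 0.086]
ee_rot: [-0.001, 0.043, 0.999, 0.0]
contact_force: [-1.0, 0.0, -0.5]
width: 0.0854
gripper_force: 0.0
t 7.5 p [649.7  -7.1  86.2] hd 85.1 tilt [-0.  0.] w 85.5 F [-0.   0.8  0.1] g 0.0 q6 -1.6
turn 0.0 shift -3.3 0.4 80.2
```

View pics/t3.png

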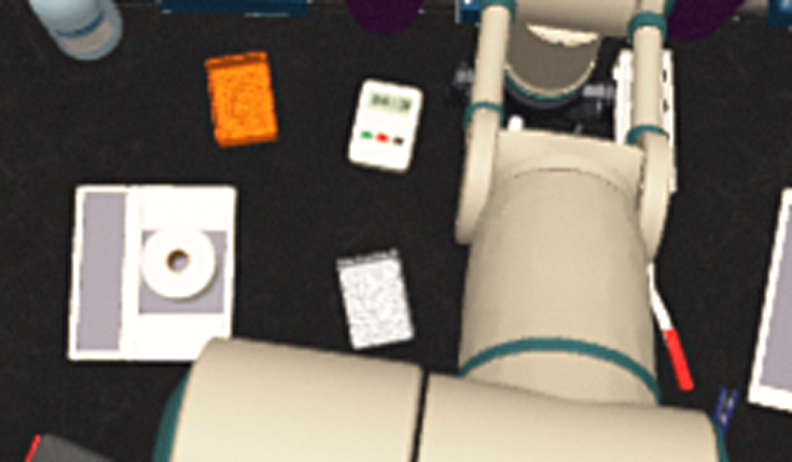

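The roll sits inside the square bay: its top at (178,262) and the bay at (182,272), which agree once the height parallax is taken out. Now I grip the marker.

```bash
python3 -m handwheel '[[[-3,0,30],[0,0,0],-1],[[0,0,30],[0,0,0],-1],[[0,0,20],[0,0,0],-1],[[0,0,0],[0,0,0],1],[[0,0,0],[0,0,0],1],[[0,0,0],[0,0,0],1],[[0,0,0],[0,0,0],1],[[0,0,0],[0,0,0],1],[[0,0,0],[0,0,0],1],[[0,0,0],[0,0,0],1]]' 25; python3 -c "
from h import *
plan((653,-7,100,85),(515.5,388.4,100,91.2),(515.5,388.4,10,91.2))"
```

```text
clock: 8.75
position: [0.654, -0.0086, 0.0074]
ee_rot: [0.001, 0.044, 0.999, 0.0]
contact_force: [0.8, 0.6, 5.6]
width: 0.0124
gripper_force: 26.3
t 8.8 p [654.   -8.6   7.4] hd 85.0 tilt [0.1 0. ] w 12.4 F [0.8 0.6 5.6] g 26.3 q6 -1.6
turn 0.0 shift 1.2 1.5 -92.6
turn -1.03 shift 129.2 398.2 0
turn 0.0 shift 0.0 0.0 90.0
```

```bash
python3 -m handwheel '[[[0,0,-30],[0,0,0],1],[[0,0,-32],[0,0,-0.5],1],[[0,0,-30],[0,0,-0.53],1],[[14.4,44.4,0],[0,0,0],1],[[14.4,44.4,0],[0,0,0],1],[[14.4,44.4,0],[0,0,0],1],[[14.4,44.4,0],[0,0,0],1],[[14.4,44.4,0],[0,0,0],1],[[14.4,44.4,0],[0,0,0],1],[[14.4,44.4,0],[0,0,0],1],[[14.4,44.4,0],[0,0,0],1],[[14.4,44.4,0],[0,0,0],1],[[0,0,50],[0,0,0],1],[[0,0,0],[0,0,0],1],[[0,0,0],[0,0,0],1],[[0,0,0],[0,0,0],1]]' 25; python3 -c "
from h import *
plan((515.5,388.4,10,91.2))
cv2.imwrite('pics/s4.png',cv2.resize(vision.get_image('side')[130:230,210:360],None,fx=5,fy=5))"
```

```text
clock: 10.75
position: [0.5169, 0.3882, 0.0501]
ee_rot: [0.001, -0.01, 1.0, 0.001]
contact_force: [-0.1, 0.3, -0.6]
width: 0.0124
gripper_force: 25.7
t 10.8 p [516.9 388.2  50.1] hd 91.1 tilt [0.2 0.1] w 12.4 F [-0.1  0.3 -0.6] g 25.7 q6 -1.05
turn 0.0 shift 1.4 0.2 40.1
```

View pics/s4.png

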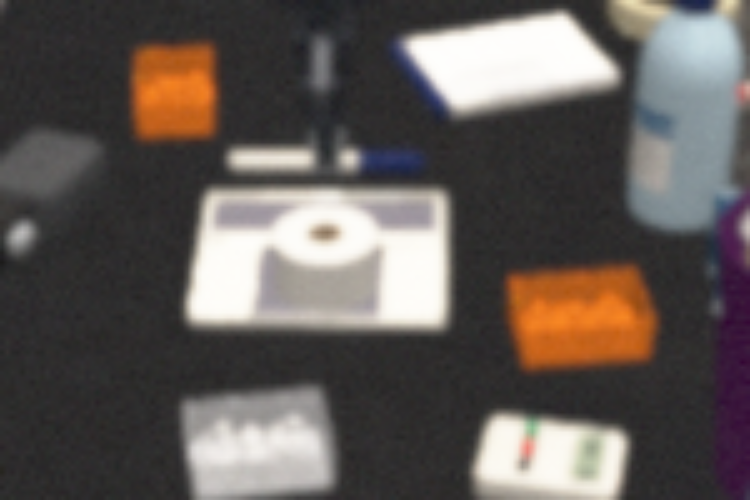

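The marker is held level at its middle: it spans (228–424,160) with the fingers at 328. I place it and open only partly, since the roll stands close by.

```bash
python3 -m handwheel '[[[1,0,20],[0,0,0],1],[[0,0,14],[0,0,0],1],[[0,0,5.5],[0,0,0],1],[[0,0,0],[0,0,0],1],[[0,0,0],[0,0,0],0.5],[[0,0,0],[0,0,0],0.5],[[0,0,0],[0,0,0],0.5],[[0,0,-30],[0,0,0],0.5],[[0,0,-60],[0,0,0],0.5],[[0,0,0],[0,0,0],0],[[0,0,0],[0,0,0],-0.3],[[0,0,0],[0,0,0],-0.3]]' 25; python3 -c "
from h import *
# stripper: grip point between handles at 25mm from origin; handles rear end mean of contours
a=np.radians(5.8)
o=np.array([490.8,-148.0]); print('origin by rect',o,'rear by handles', o-78*np.array([np.cos(a),np.sin(a)]))
g=o-25*np.array([np.cos(a),np.sin(a)])
print(g);plan((g[0],g[1],100,95.8),(g[0],g[1],5,95.8))"
```

```text
clock: 12.3
position: [0.5134, 0.3875, 0.0972]
ee_rot: [-0.001, -0.01, 1.0, -0.001]
contact_force: [-0.7, 0.4, 0.2]
width: 0.0551
gripper_force: 0.0
origin by rect [ 490.8 -148. ] rear by handles [ 413.19930471 -155.88239118]
[ 465.92798228 -150.52640743]
t 12.3 p [513.4 387.5  97.2] hd 91.2 tilt [-0.2 -0.1] w 55.1 F [-0.7  0.4  0.2] g 0.0 q6 -1.05
turn -0.77 shift 101.6 -530.5 -2.8
turn 0.0 shift 0.0 0.0 95.0
```

Run:
```python
from h import *
im=cv2.imread("pics/top0.png")
m=(im.max(2)>75).astype(np.uint8); m[:,:345]=0;m[:,373:]=0;m[:200]=0;m[264:]=0
n,l,st,ce=cv2.connectedComponentsWithStats(m);i=1+np.argmax(st[1:,4])
w=onz("top",np.argwhere(l==i)[:,::-1],.008)[:,:2]*1000
print(len(w),w.min(0),w.max(0))
for lo in range(400,580,15):
    s=w[(w[:,0]>=lo)&(w[:,0]<lo+15)]
    if len(s): print(lo+7,s[:,1].min().round(1),s[:,1].max().round(1),(s[:,1].min()/2+s[:,1].max()/2).round(1))
```

```text
399 [ 408.93055296 -176.5051407 ] [ 571.191562   -117.82858625]
407 -173.2 -120.0 -146.6
422 -176.5 -120.1 -148.3
437 -173.5 -120.2 -146.8
452 -170.5 -120.3 -145.4
467 -164.4 -123.5 -144.0
482 -158.3 -123.6 -140.9
497 -152.1 -126.8 -139.5
512 -142.9 -130.1 -136.5
527 -143.1 -127.1 -135.1
542 -143.2 -124.0 -133.6
557 -143.4 -117.8 -130.6
572 -143.4 -121.1 -132.3
```

```bash
python3 -c "
from h import *
plan((465,-142.5,97,96))"; python3 -m handwheel '[[[0,0,0],[0,0,-0.8],-1],[[8,-43.7,0],[0,0,0],-1],[[8,-43.7,0],[0,0,0],-1],[[8,-43.7,0],[0,0,0],-1],[[8,-43.7,0],[0,0,0],-1],[[8,-43.7,0],[0,0,0],-1],[[8,-43.7,0],[0,0,0],-1],[[8,-43.7,0],[0,0,0],-1],[[8,-43.7,0],[0,0,0],-1],[[8,-43.7,0],[0,0,0],-1],[[8,-43.7,0],[0,0,0],-1],[[8,-43.7,0],[0,0,0],-1],[[8,-43.7,0],[0,0,0],-1],[[0,0,40],[0,0,0],-1],[[0,0,0],[0,0,0],-1],[[0,0,0],[0,0,0],-1]]' 60; python3 -c "
from h import *
plan((465,-142.5,5,96))
im=vision.get_image('top');cv2.imwrite('pics/t5f.png',im)
cv2.imwrite('pics/s5.png',np.hstack([cv2.resize(vision.get_image('side')[230:330,200:320],None,fx=4,fy=4),cv2.resize(im[190:270,170:240],None,fx=5,fy=5)]))"
```

```text
t 12.3 p [513.4 387.5  97.2] hd 91.2 tilt [-0.2 -0.1] w 55.1 F [-0.7  0.4  0.2] g 0.0 q6 -1.05
turn -0.8 shift 103.5 -522.1 0.2
clock: 14.3
position: [0.4736, -0.143, 0.0587]
ee_rot: [-0.0, -0.053, 0.999, 0.0]
contact_force: [-0.2, 0.0, 0.4]
width: 0.0855
gripper_force: 0.0
t 14.3 p [ 473.6 -143.    58.7] hd 96.0 tilt [-0.1  0. ] w 85.5 F [-0.2  0.   0.4] g 0.0 q6 -2.11
turn 0.0 shift 8.5 1.4 53.7
```

View pics/s5.png

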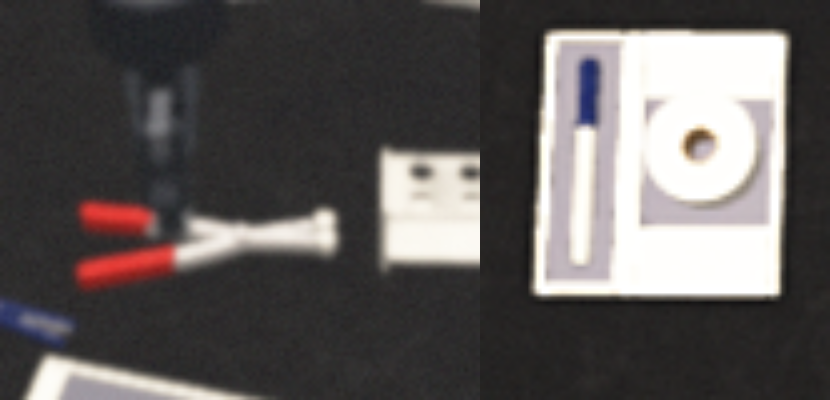

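Marker (588,160) and roll (700,145) both lie in their bays. The fingers are over the stripper's handles at (170,220) and need about 8 mm more towards the handle ends. I descend and grip.

```bash
python3 -m handwheel '[[[8.5,1,25],[0,0,0],-1],[[0,0,20],[0,0,0],-1],[[0,0,9.5],[0,0,0],-1],[[0,0,0],[0,0,0],1],[[0,0,0],[0,0,0],1],[[0,0,0],[0,0,0],1],[[0,0,0],[0,0,0],1],[[0,0,0],[0,0,0],1],[[0,0,0],[0,0,0],1]]' 60; python3 -c "
from h import *
plan((465,-142.5,5,96))"
```

```text
clock: 15.52
position: [0.4657, -0.143, 0.0059]
ee_rot: [0.001, -0.052, 0.999, 0.0]
contact_force: [-1.7, 2.2, 9.7]
width: 0.0385
gripper_force: 58.1
t 15.5 p [ 465.7 -143.     5.9] hd 96.0 tilt [0.1 0. ] w 38.5 F [-1.7  2.2  9.7] g 58.1 q6 -2.12
turn 0.0 shift 0.7 0.6 0.9
```

```bash
python3 -m handwheel '[[[0,0,-15],[0,0,0],1],[[0,0,-20],[0,0,0],1],[[0,0,-25],[0,0,0.95],1],[[0,0,0],[0,0,0.95],1],[[0,0,0],[0,0,0.95],1],[[0,0,0],[0,0,0],1]]' 60; python3 -c "
from h import *
plan((479.2,-290.5,66,78.9))
cv2.imwrite('pics/s6.png',cv2.resize(vision.get_image('side')[200:410,150:360],None,fx=2.8,fy=2.8))"
```

```text
clock: 16.27
position: [0.4651, -0.1433, 0.0646]
ee_rot: [0.0, 0.096, 0.995, -0.0]
contact_force: [0.2, 0.2, -1.3]
width: 0.0389
gripper_force: 59.5
t 16.3 p [ 465.1 -143.3   64.6] hd 79.0 tilt [ 0. -0.] w 38.9 F [ 0.2  0.2 -1.3] g 59.5 q6 -1.82
turn 0.0 shift -42.2 -141.7 -1.4
```

View pics/s6.png

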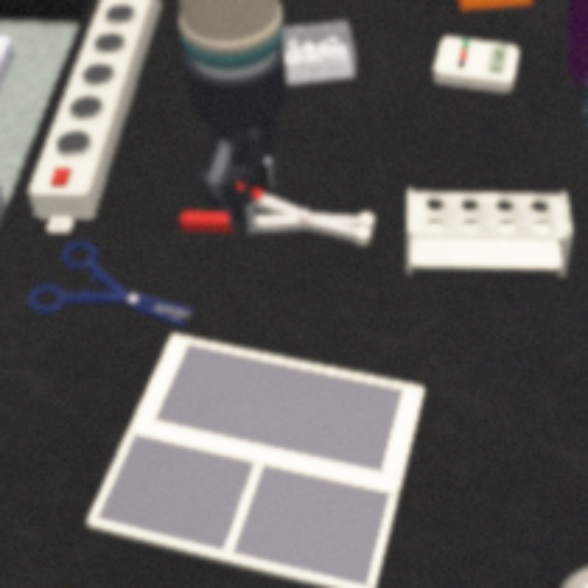

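The stripper hangs level, gripped across both handles with its head at (365,228). I carry it over the long bay and check before lowering.

```bash
python3 -m handwheel '[[[-10.5,-35.4,0],[0,0,0],1],[[-10.5,-35.4,0],[0,0,0],1],[[-10.5,-35.4,0],[0,0,0],1],[[-10.5,-35.4,0],[0,0,0],1],[[0,0,25],[0,0,0],1],[[0,0,0],[0,0,0],1],[[0,0,0],[0,0,0],1]]' 60
python3 - <<'E'
from h import *
w=onz("side",[[150+372/2.8,200+228/2.8]],.063)[0]*1000
a=np.radians(-11);print("grip->head front along axis",(w[:2]-[465.1,-143.3])@[np.cos(a),np.sin(a)])
plan((479.2,-290.5,9,78.9))
cv2.imwrite('pics/s7.png',cv2.resize(vision.get_image('side')[260:420,160:320],None,fx=3.6,fy=3.6))
E
```

```text
clock: 17.2
position: [0.4791, -0.29, 0.0395]
ee_rot: [-0.0, 0.096, 0.995, 0.0]
contact_force: [-0.2, 0.3, -2.3]
width: 0.0383
gripper_force: 59.9
grip->head front along axis 104.33288088533916
t 17.2 p [ 479.1 -290.    39.5] hd 78.9 tilt [-0.  0.] w 38.3 F [-0.2  0.3 -2.3] g 59.9 q6 -2.05
turn 0.0 shift -0.2 -0.5 30.5
```

View pics/s7.png

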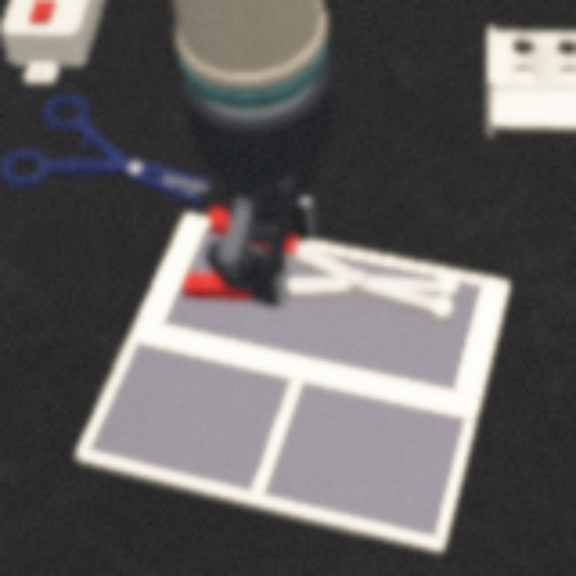

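The stripper is level above the long bay, aligned with its long side: head at (440,295), handles at (210,280). I lower and release.

```bash
python3 -m handwheel '[[[2.5,-0.5,14],[0,0,0],1],[[0,0,11],[0,0,0],1],[[0,0,5],[0,0,0],1],[[0,0,0],[0,0,0],1],[[0,0,0],[0,0,0],-0.3],[[0,0,0],[0,0,0],-0.3],[[0,0,0],[0,0,0],-0.3],[[0,0,-40],[0,0,0],-0.3],[[0,0,-50],[0,0,0],-1],[[0,0,0],[0,0,0],-1],[[0,0,0],[0,0,0],-1]]' 60; python3 -c "
from h import *
plan((492,123.5,97,102.4),(492,123.5,9,102.4))"
```

```text
clock: 18.62
position: [0.4762, -0.2901, 0.0991]
ee_rot: [-0.0, 0.097, 0.995, 0.0]
contact_force: [0.8, -0.0, -0.9]
width: 0.0854
gripper_force: 0.0
t 18.6 p [ 476.2 -290.1   99.1] hd 78.9 tilt [-0.  0.] w 85.4 F [ 0.8 -0.  -0.9] g 0.0 q6 -2.05
turn -3.92 shift -104.3 400.5 2.1
turn 0.0 shift 0.0 0.0 88.0
```

```bash
python3 -m handwheel '[[[0,0,0],[0,0,-0.98],-1],[[0,0,0],[0,0,-0.98],-1],[[0,0,0],[0,0,-0.98],-1],[[0,0,0],[0,0,-0.98],-1],[[-10.4,40,0],[0,0,0],-1],[[-10.4,40,0],[0,0,0],-1],[[-10.4,40,0],[0,0,0],-1],[[-10.4,40,0],[0,0,0],-1],[[-10.4,40,0],[0,0,0],-1],[[-10.4,40,0],[0,0,0],-1],[[-10.4,40,0],[0,0,0],-1],[[-10.4,40,0],[0,0,0],-1],[[-10.4,40,0],[0,0,0],-1],[[-10.4,40,0],[0,0,0],-1],[[0,0,30],[0,0,0],-1],[[0,0,0],[0,0,0],-1],[[0,0,0],[0,0,0],-1]]' 30; python3 -c "
from h import *
plan((492,123.5,9,102.4))
cv2.imwrite('pics/s8.png',np.hstack([cv2.resize(vision.get_image('side')[180:260,220:300],None,fx=4.5,fy=4.5),cv2.resize(vision.get_image('top')[190:280,380:460],(320,360))]))"
```

```text
clock: 20.75
position: [0.4917, 0.1223, 0.0689]
ee_rot: [-0.001, -0.108, 0.994, -0.0]
contact_force: [0.3, -0.5, 0.7]
width: 0.0851
gripper_force: 0.0
t 20.8 p [491.7 122.3  68.9] hd 102.4 tilt [-0.1 -0. ] w 85.1 F [ 0.3 -0.5  0.7] g 0.0 q6 -1.68
turn 0.0 shift -0.5 1.1 59.9
```

View pics/s8.png

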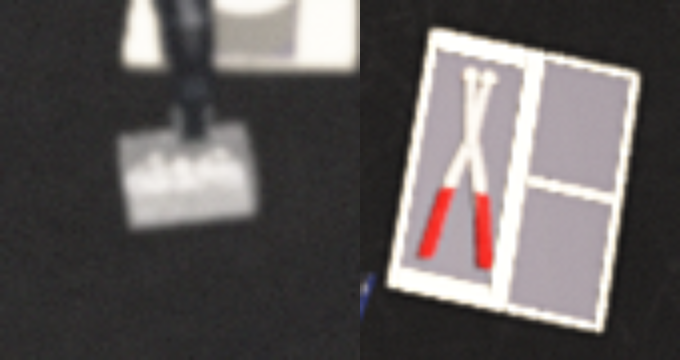

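The stripper lies inside its bay (head (480,75), handles (430,255)/(485,265)), and the gripper is centred over the clip box at (190,170). I grip, lift and turn.

```bash
python3 -m handwheel '[[[0,1,25],[0,0,0],-1],[[0,0,25],[0,0,0],-1],[[0,0,10],[0,0,0],-1],[[0,0,0],[0,0,0],1],[[0,0,0],[0,0,0],1],[[0,0,0],[0,0,0],1],[[0,0,0],[0,0,0],1],[[0,0,0],[0,0,0],1],[[0,0,-30],[0,0,0],1],[[0,0,-30],[0,0,0.98],1],[[0,0,-30],[0,0,0.98],1],[[0,0,0],[0,0,0.98],1],[[0,0,0],[0,0,0.98],1],[[0,0,0],[0,0,0],1],[[0,0,0],[0,0,0],1]]' 30; python3 -c "
from h import *
plan((434,-370,99,78.9))"
```

```text
clock: 22.72
position: [0.4917, 0.1236, 0.0991]
ee_rot: [-0.0, 0.096, 0.995, -0.0]
contact_force: [-0.5, 0.9, -1.7]
width: 0.056
gripper_force: 32.9
t 22.7 p [491.7 123.6  99.1] hd 79.0 tilt [-0. -0.] w 56.0 F [-0.5  0.9 -1.7] g 32.9 q6 -1.27
turn 0.0 shift -38.5 -495.5 0.1
```

```bash
python3 -m handwheel '[[[-3.2,-41.3,0],[0,0,0],1],[[-3.2,-41.3,0],[0,0,0],1],[[-3.2,-41.3,0],[0,0,0],1],[[-3.2,-41.3,0],[0,0,0],1],[[-3.2,-41.3,0],[0,0,0],1],[[-3.2,-41.3,0],[0,0,0],1],[[-3.2,-41.3,0],[0,0,0],1],[[-3.2,-41.3,0],[0,0,0],1],[[-3.2,-41.3,0],[0,0,0],1],[[-3.2,-41.3,0],[0,0,0],1],[[-3.2,-41.3,0],[0,0,0],1],[[-3.2,-41.3,0],[0,0,0],1],[[0,0,45],[0,0,0],1],[[0,0,0],[0,0,0],1],[[0,0,0],[0,0,0],1]]' 30; python3 -c "
from h import *
plan((434,-370,12,78.9))
cv2.imwrite('pics/s9.png',cv2.resize(vision.get_image('side')[280:420,160:320],None,fx=3.6,fy=3.6))"
```

```text
clock: 24.6
position: [0.4344, -0.3699, 0.0548]
ee_rot: [0.0, 0.096, 0.995, 0.0]
contact_force: [-0.1, 0.3, -0.6]
width: 0.056
gripper_force: 32.9
t 24.6 p [ 434.4 -369.9   54.8] hd 78.9 tilt [0. 0.] w 56.0 F [-0.1  0.3 -0.6] g 32.9 q6 -2.21
turn 0.0 shift 0.3 -0.2 42.8
```

View pics/s9.png

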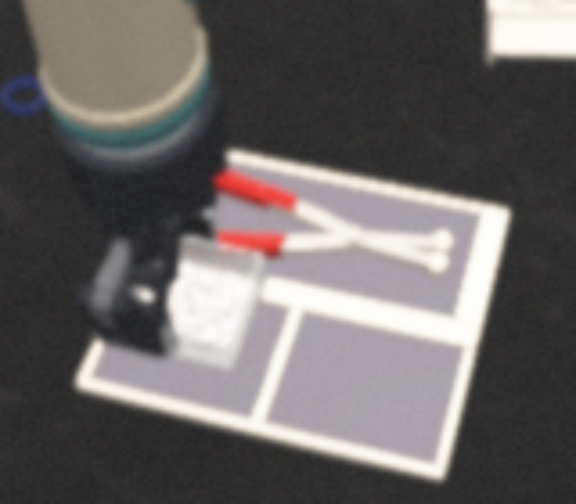

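```bash
python3 -c "
from h import *
print(onz('side',[[160+251/3.6,280+310/3.6],[160+264/3.6,280+258/3.6],[160+236/3.6,280+364/3.6]],.076)*1000)
print(pix('side',[[.474,-.378,.076]]))"
```

```text
[[ 478.34138057 -387.35647035   76.        ]
 [ 480.96289045 -356.22301979   76.        ]
 [ 474.99737586 -417.99219089   76.        ]]
[[228.15465784 361.54714549]]
```

The box hangs level over the near small bay, about 4 mm forward of the grip centre. I shift back 3 mm, lower and open modestly because the stripper is close.

```bash
python3 -m handwheel '[[[3,0,20],[0,0,0],1],[[0,0,16],[0,0,0],1],[[0,0,6.5],[0,0,0],1],[[0,0,0],[0,0,0],1],[[0,0,0],[0,0,0],-0.6],[[0,0,0],[0,0,0],-0.6],[[0,0,0],[0,0,0],-0.6],[[0,0,-40],[0,0,0],-0.6],[[0,0,-50],[0,0,0],-1],[[0,0,0],[0,0,0],-1],[[0,0,0],[0,0,0],-1]]' 30; python3 -c "
from h import *
plan((663,119,100,80.4),(663,119,7,80.4))"
```

```text
clock: 26.02
position: [0.4308, -0.3691, 0.1014]
ee_rot: [-0.0, 0.097, 0.995, 0.0]
contact_force: [0.6, 0.1, -0.5]
width: 0.0857
gripper_force: 0.0
t 26.0 p [ 430.8 -369.1  101.4] hd 78.9 tilt [-0.  0.] w 85.7 F [ 0.6  0.1 -0.5] g 0.0 q6 -2.21
turn -0.25 shift -147.5 520.0 1.4
turn 0.0 shift 0.0 0.0 93
```

```bash
python3 -m handwheel '[[[0,0,0],[0,0,-0.25],-1],[[-11.3,40,0],[0,0,0],-1],[[-11.3,40,0],[0,0,0],-1],[[-11.3,40,0],[0,0,0],-1],[[-11.3,40,0],[0,0,0],-1],[[-11.3,40,0],[0,0,0],-1],[[-11.3,40,0],[0,0,0],-1],[[-11.3,40,0],[0,0,0],-1],[[-11.3,40,0],[0,0,0],-1],[[-11.3,40,0],[0,0,0],-1],[[-11.3,40,0],[0,0,0],-1],[[-11.3,40,0],[0,0,0],-1],[[-11.3,40,0],[0,0,0],-1],[[-11.3,40,0],[0,0,0],-1],[[0,0,40],[0,0,0],-1],[[0,0,0],[0,0,0],-1],[[0,0,0],[0,0,0],-1]]' 30; python3 -c "
from h import *
plan((663,119,7,80.4))
cv2.imwrite('pics/s10.png',np.hstack([cv2.resize(vision.get_image('side')[170:260,270:370],(500,450)),cv2.resize(vision.get_image('top')[190:280,380:460],(300,450))[:450]]))"
```

```text
clock: 28.15
position: [0.6626, 0.1183, 0.0615]
ee_rot: [-0.001, 0.084, 0.996, -0.0]
contact_force: [-0.1, 0.2, 0.6]
width: 0.0855
gripper_force: 0.0
t 28.1 p [662.6 118.3  61.5] hd 80.4 tilt [-0.1 -0. ] w 85.5 F [-0.1  0.2  0.6] g 0.0 q6 -1.33
turn 0.0 shift -0.3 0.8 54.5
```

View pics/s10.png

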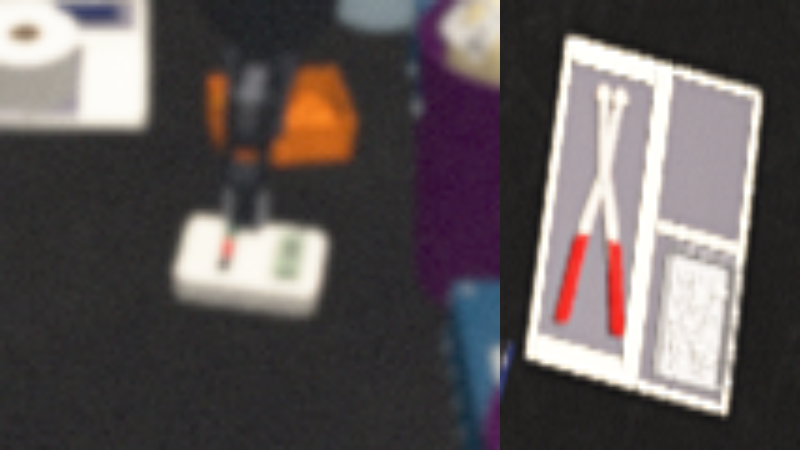

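The clip box (690,320) sits in the near small bay, and the gripper is centred over the timer (250,260). I grip it.

```bash
python3 -m handwheel '[[[0,0.8,25],[0,0,0],-1],[[0,0,22],[0,0,0],-1],[[0,0,10.5],[0,0,0],-1],[[0,0,0],[0,0,0],1],[[0,0,0],[0,0,0],1],[[0,0,0],[0,0,0],1],[[0,0,0],[0,0,0],1],[[0,0,0],[0,0,0],1],[[0,0,-35],[0,0,0],1],[[0,0,-35],[0,0,0.25],1],[[0,0,-30],[0,0,0],1],[[0,0,0],[0,0,0],1],[[0,0,0],[0,0,0],1]]' 30; python3 -c "
from h import *
plan((535.5,-389.7,104,78.9))"
```

```text
clock: 29.88
position: [0.6619, 0.1194, 0.1031]
ee_rot: [-0.001, 0.097, 0.995, -0.0]
contact_force: [-0.3, -0.5, -1.8]
width: 0.057
gripper_force: 33.3
t 29.9 p [661.9 119.4 103.1] hd 78.9 tilt [-0.1 -0. ] w 57.0 F [-0.3 -0.5 -1.8] g 33.3 q6 -1.3
turn 0.0 shift 26.0 -523.9 -0.9
```

```bash
python3 -m handwheel '[[[2,-40.3,0],[0,0,0],1],[[2,-40.3,0],[0,0,0],1],[[2,-40.3,0],[0,0,0],1],[[2,-40.3,0],[0,0,0],1],[[2,-40.3,0],[0,0,0],1],[[2,-40.3,0],[0,0,0],1],[[2,-40.3,0],[0,0,0],1],[[2,-40.3,0],[0,0,0],1],[[2,-40.3,0],[0,0,0],1],[[2,-40.3,0],[0,0,0],1],[[2,-40.3,0],[0,0,0],1],[[2,-40.3,0],[0,0,0],1],[[2,-40.3,0],[0,0,0],1],[[0,0,45],[0,0,0],1],[[0,0,0],[0,0,0],1],[[0,0,0],[0,0,0],1]]' 30; python3 -c "
from h import *
plan((535.5,-389.7,7.5,78.9))
cv2.imwrite('pics/s11.png',cv2.resize(vision.get_image('side')[280:420,160:320],None,fx=3.6,fy=3.6))"
```

```text
clock: 31.88
position: [0.5364, -0.389, 0.0588]
ee_rot: [-0.001, 0.097, 0.995, 0.001]
contact_force: [0.4, 0.1, -0.1]
width: 0.057
gripper_force: 33.3
t 31.9 p [ 536.4 -389.    58.8] hd 78.9 tilt [-0.1  0.1] w 57.0 F [ 0.4  0.1 -0.1] g 33.3 q6 -2.11
turn 0.0 shift 0.8 -0.9 51.3
```

View pics/s11.png

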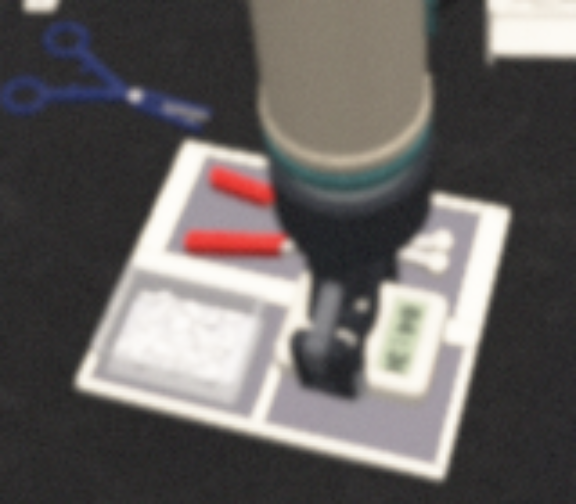

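```bash
python3 -c "
from h import *
w=onz('side',[[160+447/3.6,280+297/3.6],[160+425/3.6,280+392/3.6],[160+436/3.6,280+343/3.6],[160+285/3.6,280+345/3.6]],.073)*1000
a=np.radians(-11.1);d=np.array([np.cos(a),np.sin(a)])
print((w[:,:2]-[536.4,-389])@d,(w[:,:2]-[536.4,-389])@[-d[1],d[0]])"
```

```text
[ 39.84780884  41.60643883  40.53808602 -34.54198629] [ 24.40050168 -29.8588103   -2.57426721 -22.55985569]
```

The timer is level, its far edge 40.5 mm from the grip, so it is centred. I lower, release and withdraw to the start side.

```bash
python3 -m handwheel '[[[0.8,-0.5,22],[0,0,0],1],[[0,0,20],[0,0,0],1],[[0,0,9],[0,0,0],1],[[0,0,0],[0,0,0],1],[[0,0,0],[0,0,0],-0.6],[[0,0,0],[0,0,0],-0.6],[[0,0,0],[0,0,0],-0.6],[[0,0,-45],[0,0,0],-0.6],[[0,0,-50],[0,0,0],-0.6],[[0,0,-50],[0,0,0],-0.6],[[10,45,0],[0,0,0],-1],[[10,45,0],[0,0,0],-1],[[10,45,0],[0,0,0],-1],[[10,45,0],[0,0,0],-1],[[10,45,0],[0,0,0],-1],[[10,45,0],[0,0,0],-1],[[0,45,0],[0,0,0],-1],[[0,45,0],[0,0,0],-1],[[0,45,0],[0,0,0],-1],[[0,0,0],[0,0,0],-1]]' 30
python3 - <<'E'
from h import *
plan()
t=vision.get_image('top');s=vision.get_image('side')
cv2.imwrite('pics/f12.png',np.hstack([cv2.resize(t[145:285,170:460],(520,250)),cv2.resize(s[290:420,170:310],(270,250))]))
cv2.imwrite('pics/tf.png',t)
E
```

```text
clock: 34.42
position: [0.555, 0.0218, 0.1535]
ee_rot: [0.0, 0.095, 0.995, 0.001]
contact_force: [0.0, -1.2, 0.1]
width: 0.0854
gripper_force: 0.0
t 34.4 p [555.   21.8 153.5] hd 79.1 tilt [0.  0.1] w 85.4 F [ 0.  -1.2  0.1] g 0.0 q6 -1.47
```

View pics/f12.png

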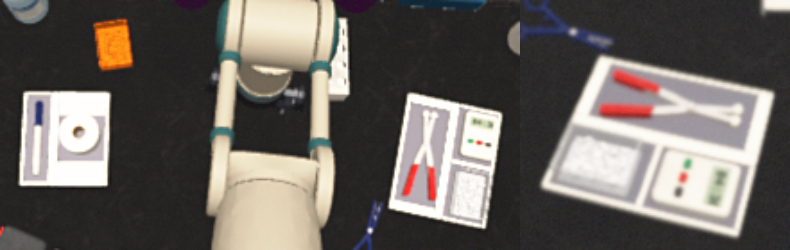

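All five things appear in their bays. I make one numeric check, sampling the bay floors along the tray axes. No more pictures: I have now viewed 15, one over the limit of 14.

Run:
```python
from h import *
a=np.radians(-11.1);X=np.array([np.cos(a),np.sin(a)]);Y=np.array([-X[1],X[0]])
t=cv2.imread('pics/tf.png')
def prof(im,cam,c,D,L,off,O):
    r=np.arange(-L,L+1,3);P=np.c_[np.array(c)+r[:,None]*D+off*O,np.full(len(r),3.)]/1000
    u=pix(cam,P).astype(np.float32)
    v=cv2.remap(im.max(2),u[:,:1],u[:,1:],cv2.INTER_LINEAR)[:,0]
    return "".join("W" if k>200 else "g" if 95<k else "d" for k in v)
s=vision.get_image('side')
for nm,c in dict(clip=(434,-370),timer=(536.2,-389.7)).items():
  for cam,im in(("top",t),("side",s)):
    for o in (-20,0,20): print(nm,cam,o,"x",prof(im,cam,c,X,57,o,Y)," y",prof(im,cam,c,Y,48,o,X))
```

```text
clip top -20 x dgWWggWWWWWWWWWWWWWWWWWWWWWWWWWWgggWWWW  y ddgWgggWWWWWWWWWWWWWWWWWggggWWWWW
clip top 0 x dgWWgWWWWWWWWWWWWWWWWWWWWWWWWWWWggWWWWW  y ddgggggWWWWWWWWWWWWWWWWWggggWWWWW
clip top 20 x dgWWggWWWWWWWWWWWWWWWWWWWWWWWWWggggWWWg  y ddgWggWWWWWWWWWWWWWWWWWWggggWWWWW
clip side -20 x gWWggggWWWgggWWWWWgWWWWWggWWWWgggggWWWg  y dddgWWggggWWWWWWWWWWWWWWWggggWWWW
clip side 0 x gggggWWWWWWWWWWWWWWWWWWWWWWWWWWggggWWWg  y dddgWWgggWWWWWWWWWWWWWWWWggggWWWW
clip side 20 x gggggWWWWWWWWWWWWWWWWWWWWWWWWWgggggWWWg  y dddgWWggWWWWWWWWWWWWWWWWWWgggWWWW
timer top -20 x gWWWgggWWWWWWWWWWWWWWWWWWWWgggWWWWWWWgd  y ddWWWWWWWWWWWWWWWWWWWWWWggggWWWWW
timer top 0 x WWWWgggWWWWWWWWWWWWWWWWWWWWgggWWWWWWWgd  y ddWWWWWWWWWWWWWWWWWWWWWWggggWWWWW
timer top 20 x gWWWggggWWWWWWWWWWWWWWWWWWWWWWWWWggWWgd  y ddWWWWWWWWWWWWWWWWWWWWWWggggWWWWW
timer side -20 x WWWggWWWWWWWWWWWWWWWWWWWWWWWWWWWgggWWgd  y dddgWWgggWWWggggWWWWWWWgggWWWWWWW
timer side 0 x WWWgWWWWWWWWWWWWWWWWWWWWgggWWWWWgggWWgd  y ddgWWWgggWWWWWWWWWWWWWWWWWWWWWWWW
timer side 20 x WWWgWWWWWWWWWgWWWWWWWWWWggggWWWWgggWWgd  y dddgWWgggWWWgggggggggggggWWWWWWWW
```

Grey floor shows on all four sides of the timer, and likewise round the clip box, so both lie inside their bays.

```bash
python3 -c "
from rig import manip
print(manip.sign_off())"
```

```text
the job is handed in; nothing more can be done
None
```

Both kits are in their trays, the tube rack was left standing, and the job was handed in at about 35 s of the 112 s; I viewed 15 pictures, one over the limit of 14.

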